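# File the sawn end of a flat bar, forward strokes only

## Robot

A 6-joint arm with a two-finger parallel gripper is mounted at the origin on the work surface. World frame = base frame: x ahead of the robot, y to its left, z up, the work surface at z = 0. Lengths are in mm, angles in rad, forces in N, time in s.
With the tool pointing down it reaches from about 350 to 975 mm from the base axis. Payload 4.9 kg.
Tool frame: the origin (TCP) lies on the mounting face of the last link; the fingertips stand 173 mm ahead of it and the grasp point (between the pads) lies r.grasp_offset ahead of it (r.grasp_offset is the distance from the TCP to the grasp point, in mm); z points along the fingers, y is the line along which they close (so a half turn about z gives the same grasp; the last joint's range is limited). The gripper opens to 85 mm and grips with 20 to 120 N. Pads are 22 mm wide; open, the fingers measure 114 mm over their backs; the gripper's body (76 mm by 85 mm) begins 54 mm behind the grasp point. The pads swing forward as they close: fully open they stand 13 mm farther back than shut.
Start: joints at [-1.434, 0.053, 1.613, -0, 1.476, -0.119], TCP at [158.133, -604.646, 404.704] pointing down, gripper open.
Joint ranges: [-3.01, 3.01], [-1.01, 2.22], [0.06, 2.58], [-1.02, 4.17], [0.09, 2.62], [-3.14, 3.14]. Speed limits (rad/s): [2.57, 2.57, 3.14, 3.14, 3.14, 3.14].

## Interface

Orientations are given as a unit quaternion [w, x, y, z].
In Python, from bench import telemetry, optics, ticket, r gives the robot as it stands. The module is installed in compiled form; this text tells all that it offers.
- The arm moves only by the tool play_rows, never from a script. Its argument "plan" is a list of rows, each a list of 7 numbers: the shift along the world's x, y, z normalised to -1 to 1, where 1 is 0.4 m, then the turn, a rotation vector about the world's x, y, z normalised to -1 to 1, where 1 is 180 degrees, then the opening, from 0 (shut) to 1 (fully open). A call has 1 to 10 rows; each row is the pose to reach, as a shift and turn from the pose commanded when the call began, turning the shorter way round; what a row does not reach only later rows make up. A row lasts 1/10 s, in which the tool goes at most 50 mm and 8.59 degrees, less where a joint would pass 70% of its speed; a pose out of reach is approached as far as the arm can. A call with a number of a shift or a turn outside -1 to 1 is refused whole. A call with a gripper value outside its range is refused whole. The fingers move at their own pace and stop on an object; "force" is the grip in N (left out, the last holds). Time passes only in rows, so rows that repeat a pose let the fingers close. It gives the time, the measured TCP pose, the force, the opening and the grip force at its end, in the units of the state.
- telemetry.get_state(): the state, without advancing time (a new reading comes with each control period).
- optics.grab_frame(name): name is "scene" or "top"; returns a dict with "color" (480x640x3 uint8, red, green, blue), "mtx" (3x3 intrinsics, pixels), "extrinsics" (4x4, takes a point from world to camera coordinates). Camera axes: x right, y down, z forward; pixel columns grow to the right and rows downward; lengths in mm; the calibration is good to about 2 mm. A picture is of the moment at which its call begins. There is no depth.
- ticket.close_job(): hands the job in; it is judged then, once.
The state is a dict: "clock": time; "q": joint angles; "joint_vel": joint speeds; "tau": joint torques, N m; "eef_pos": TCP position; "orientation": TCP orientation; "wrist_force": force on the tool from outside, world axes, zero at the start; "moment": the same for the moment, N m; "finger_gap": opening from 0.0 (shut) to 1.0 (fully open); "grasp_force": force on a finger pad.
Only numpy, scipy, OpenCV 4.12 (cv2) and the standard library are available. Lean on these libraries where they do the work, as an engineer would, in place of code of your own. Each camera call takes 0.05 s, during which the arm holds its last target. There are 200 camera calls.

## Task

Take the file out of the shallow cardboard tray and dress the sawn top end of the flat bar held in the vise with at least three forward strokes: push the file level and square across the bar's end, away from you, from the front third of its blade to the rear third, with light steady pressure of about 5 N and never hard, and lift it clear at the end of every stroke before drawing it back, so that it never drags backwards on the bar. Then lay the file flat in its tray again without dropping it, and leave everything else alone.

Things in the scene. Friction and masses are not known exactly. Their poses are not given: they have to be found in the camera images.
- file_grip (a point): Grip point of the loose hand file (0.18 kg): centre of the front half of its flat-sided wooden handle, half-way up; the file balances near it. Take it from above across the handle's 26 mm width. The handle reaches 90 mm behind this point, 20 mm ahead, 15 mm above and below. x along the file to its tip, z up. The file lies flat on its handle; in a grip it can tip a little under load.
- file_blade (a point): Centre of the underside of the file's flat steel blade (155 long, 18 wide, 4 thick), 107 mm ahead of the grip point and 2 mm below it; axes as there. The blade runs from 30 mm (heel) to 185 mm (tip) ahead of the grip point: its rear third is 30 to 82 mm ahead, its front third 133 to 185 mm.
- bar_root (a point): Centre of the flat steel bar where it comes out of the vise's jaws, 123 mm above the table. The bar stands upright, 30 mm wide (along y), 4 mm thick (along x); its sawn top end is straight above this point by some 35 to 55 mm, different each time and not measured: see it or feel for it. x points across the bar's end, away from the robot: the way of the forward stroke (up to 20 degrees off the world's x).
- bar (a joint): Lean of the bar in the vise, rad. It is nipped between thick rubber soft jaws and rocks a little about their top under the rub of the file (about 2.5 N m/rad, springs back to 0 without swinging): positive = its end leans away from the robot (forward stroke), negative = towards the robot (file dragging backwards).
- vise: Bench vise bolted to the table, jaws 90 mm wide (along y) lined with black rubber, their top at 123 mm; origin on the table below the bar; x points away from the robot. Its screw and cross handle (60 mm high) stick out 160 mm towards the robot; its base and rear part reach 95 mm behind.
- tray: Shallow open cardboard tray, 360 (x) by 260 (y) by 45 high, walls and floor 4 thick, fixed to the table; origin below its centre. The file lies in its left half (+y), with its tip to +x, up to 12 degrees askew; two other tools lie in its right half.
- wrench: Open-ended wrench, 190 mm long, 40 wide, in the right half of the tray near its middle. Leave alone.
- small_clamp: Small C-clamp, 75 mm frame, 110 mm long with its screw, lying in the right half of the tray at its far end. Leave alone.
- clamp: C-clamp, 110 mm frame, 145 mm long with its screw, lying on the table between tray and vise, 14 mm high. Leave alone.
- insulator: Old glass insulator, 68 mm across, 99 mm high, standing on the table. Leave alone.
- oil_can: Grey can, 68 mm across, 115 mm high, standing on the table. Leave alone.
- tobacco_tin: Round red tin with a lid, 110 mm across, 136 mm high, standing on the table. Leave alone.
- screwdriver: Screwdriver, 190 mm long, lying on the table. Leave alone.

How it is judged:
By the outcome, as a careful person would: the job done as asked, in the order asked, and still so for the second after the job is handed in, with the robot touching nothing.
It also fails if it takes over 69 s, if anything falls off the work surface, if the arm or the gripper's body presses on something with over 40 N, if the wrist force passes 120 N, or if a joint passes its speed limit or range.

## Working session

There is one attempt and no reset: what is moved stays moved. The work goes in short steps, Python scripts to look and compute and a tool call to move; the robot and the scene stay as the last step left them, time stands still between calls to the robot, and variables do not carry over. Pictures are saved under pics/ and viewed, at most 10 in all, crops included, and the job is handed in when it is done.

Besides the shell and the picture viewer there is one more tool, called after ">>>" as name([rows], argument=value, ...), one row to a line, values as JSON. play_rows: Moves the arm, as the interface text tells. Its arguments: {"type":"object","properties":{"plan":{"type":"array","items":{"type":"array","items":{"type":"number"}}},"force":{"type":"number"}},"required":["plan"]}

```bash
mkdir -p pics; python3 - <<'E'
from bench import telemetry, optics, ticket, r
import cv2,json,numpy as np
s=telemetry.get_state();print({k:np.round(v,3).tolist() for k,v in s.items()},r.grasp_offset)
for n in("scene","top"):
    f=optics.grab_frame(n);cv2.imwrite(f"pics/{n}0.png",f["color"][:,:,::-1]);np.savez(f"{n}.npz",K=f["mtx"],E=f["extrinsics"]);print(n,np.round(f["mtx"],1).tolist(),np.round(f["extrinsics"],3).tolist())
E
```

```text
{'clock': 0.0, 'q': [-1.434, 0.053, 1.614, 0.0, 1.476, -0.119], 'joint_vel': [0.001, -0.001, -0.001, 0.0, 0.001, 0.002], 'tau': [-0.001, -39.369, -37.018, -0.0, 0.007, -0.0], 'eef_pos': [158.098, -604.409, 403.452], 'orientation': [-0.001, 0.992, 0.128, 0.0], 'wrist_force': [-0.405, 0.669, -0.542], 'moment': [-0.012, -0.023, 0.057], 'grasp_force': 0.0, 'finger_gap': 1.0} 154.70000000000002
scene [[538.1, 0.0, 308.8], [0.0, 538.1, 242.4], [0.0, 0.0, 1.0]] [[0.02, 1.0, 0.013, -44.624], [0.642, -0.003, -0.767, -290.293], [-0.767, 0.023, -0.642, 1932.158], [0.0, 0.0, 0.0, 1.0]]
top [[604.1, 0.0, 322.5], [0.0, 604.1, 241.0], [0.0, 0.0, 1.0]] [[0.021, -1.0, -0.007, 19.912], [-0.995, -0.02, -0.101, 591.716], [0.101, 0.009, -0.995, 1707.038], [0.0, 0.0, 0.0, 1.0]]
```

View pics/top0.png

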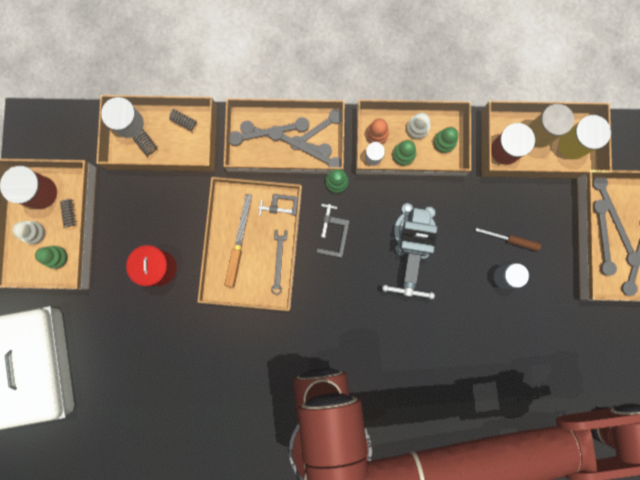

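View pics/scene0.png

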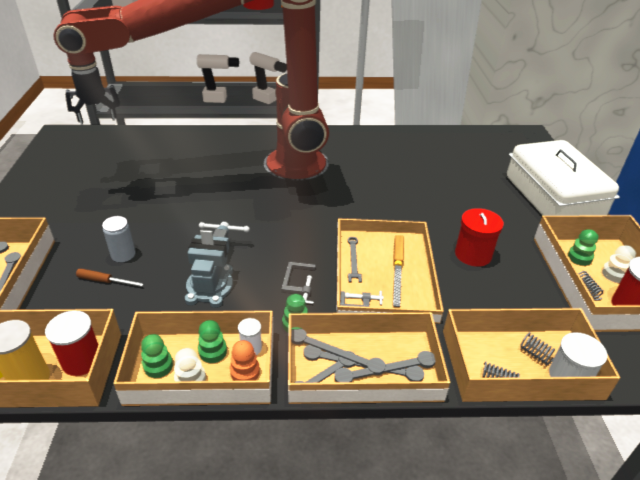

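The top view shows the file's handle at about (233,267) and its tip at (247,197), with the vise at (418,240). In the scene view the vise is at (208,265) and the handle at (399,250). Next I'll enlarge the file and bar areas.

```bash
cat > h.py <<'E'
import numpy as np,cv2
C={n:np.load(f"{n}.npz") for n in("scene","top")}
def ray(n,u,v):
    K,E=C[n]["K"],C[n]["E"];R,t=E[:3,:3],E[:3,3]
    return -R.T@t, R.T@np.linalg.inv(K)@np.array([u,v,1.])
def onz(n,u,v,z):
    o,d=ray(n,u,v);return o+d*(z-o[2])/d[2]
def proj(n,p):
    K,E=C[n]["K"],C[n]["E"];q=K@(E[:3,:3]@np.array(p,float)+E[:3,3]);return q[:2]/q[2]
def tri(u1,u2):
    A=[];b=[]
    for n,u in(("top",u1),("scene",u2)):
        o,d=ray(n,*u);d/=np.linalg.norm(d);P=np.eye(3)-np.outer(d,d);A.append(P);b.append(P@o)
    return np.linalg.lstsq(np.vstack(A),np.hstack(b),rcond=None)[0]
E
python3 - <<'E'
from h import *
t=cv2.imread("pics/top0.png");s=cv2.imread("pics/scene0.png")
a=cv2.resize(t[190:310,380:460],None,fx=5,fy=5,interpolation=2)
b=cv2.resize(s[210:310,170:260],(400,444),interpolation=2)
b=cv2.copyMakeBorder(b,0,156,0,0,0)
cv2.imwrite("pics/c1.png",np.hstack([a,b]))
hsv=cv2.cvtColor(t,cv2.COLOR_BGR2HSV)
for p in[(233,267),(233,275),(245,215),(225,230),(220,267)]:print(p,hsv[p[1],p[0]])
m=((hsv[...,1]>190)&(hsv[...,0]>8)&(hsv[...,0]<22)).astype(np.uint8);m[:, :215]=0;m[:,260:]=0;m[:235]=0;m[298:]=0
n,l,st,c=cv2.connectedComponentsWithStats(m);print(st,c)
E
```

```text
(233, 267) [ 15 147 222]
(233, 275) [ 15 145 222]
(245, 215) [ 26  10 171]
(225, 230) [ 17 122 229]
(220, 267) [ 17 122 229]
[[     0      0    640    480 307200]] [[319.5 239.5]]
```

View pics/c1.png

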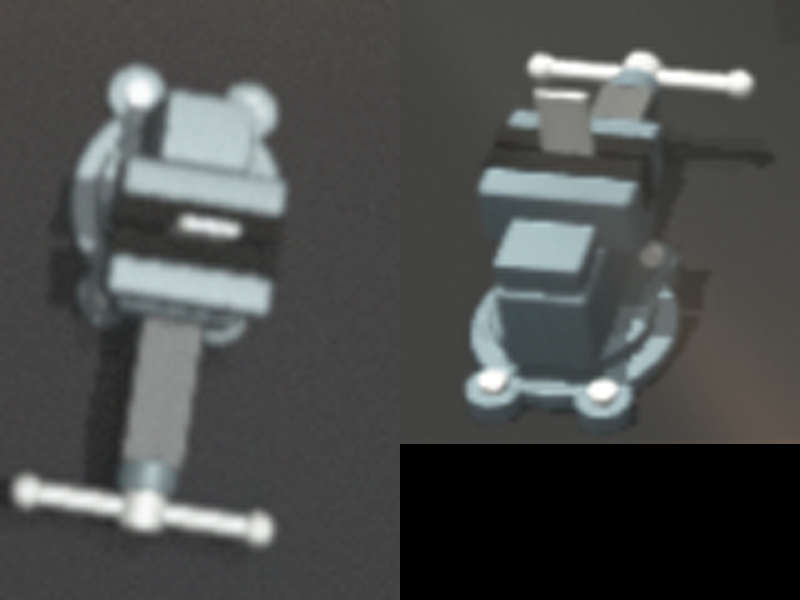

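The crop shows the bar's end as a bright strip, at about (421.8,235.4) in the top view and (206.5,231) in the scene view. The wall at its foot in the scene view is near (207.6,244).

```bash
python3 - <<'E'
from h import *
t=cv2.imread("pics/top0.png");s=cv2.imread("pics/scene0.png")
g=cv2.cvtColor(t,cv2.COLOR_BGR2GRAY)
m=np.zeros_like(g);m[228:243,410:432]=(g[228:243,410:432]>150);n,l,st,c=cv2.connectedComponentsWithStats(m);print(st[1:],c[1:])
k=1+np.argmax(st[1:,4]);print("rect",cv2.minAreaRect(np.argwhere(l==k)[:,::-1].astype(np.float32)))
gs=cv2.cvtColor(s,cv2.COLOR_BGR2GRAY);print(gs[226:248,207],gs[228:236,198:216])
p=tri(c[k],(206.5,231));print("bartop",p,proj("top",p),proj("scene",p))
# vise direction: screw handle centre z=60 ; jaws top edges z=123
# back jaw far edge & front jaw near edge in crop (top)
P=lambda x,y:(380+x/5-.5,190+y/5-.5)
for a,b in(((128,160),(287,182)),((110,290),(268,315))):
    A=onz("top",*P(*a),123);B=onz("top",*P(*b),123);print(A,B,np.linalg.norm(A-B),np.degrees(np.arctan2((A-B)[0],-(A-B)[1]*-1)))
A=onz("top",*P(27,490),60);B=onz("top",*P(260,528),60);print("cross",A,B,(A+B)/2,np.degrees(np.arctan2((A-B)[0],(A-B)[1])))
hsv=cv2.cvtColor(t,cv2.COLOR_BGR2HSV).astype(int)
roi=np.zeros_like(g);roi[188:292,218:262]=1
h=((hsv[...,1]>134)&(hsv[...,0]<=16)&(roi>0)).astype(np.uint8)
b=((hsv[...,1]<70)&(roi>0)&(hsv[...,2]>90)).astype(np.uint8)
for nm,mm,z in(("handle",h,34),("blade",b,21)):
    n,l,st,c=cv2.connectedComponentsWithStats(mm);k=1+np.argmax(st[1:,4]);rc=cv2.minAreaRect(np.argwhere(l==k)[:,::-1].astype(np.float32));print(nm,st[k],c[k],rc)
    bx=cv2.boxPoints(rc);W=np.array([onz("top",*q,z)[:2] for q in bx]);print(np.round(W,1),W.mean(0),[np.linalg.norm(W[i]-W[i-1]) for i in(1,2)])
    pts=np.argwhere(l==k)[:,::-1];W=np.array([onz("top",*q,z)[:2] for q in pts]);v=cv2.fitLine(W.astype(np.float32),cv2.DIST_L2,0,.01,.01).ravel();print(v,np.degrees(np.arctan2(v[1],v[0])))
E
```

```text
[[410 228  22   4  52]
 [416 233  12   4  30]] [[423.01923077 228.88461538]
 [421.66666667 234.76666667]]
rect ((420.5, 229.5), (3.0, 21.0), 90.0)
[213 126  81  85 153 239 154 128 128 128 129 128 128 130 130 129 129 127
 106  69  66  67] [[ 75  78  86  96  95  87  81  79  80  81  81  83  85  87  92  97 104 113]
 [ 75  77  95 106 106  96  91  90  90  85  81  81  80  78  76  76  82 110]
 [ 75  86 148 177 179 166 159 159 158 153 151 148 132 111  86  77  89 125]
 [ 75  84 143 182 197 217 226 227 229 239 242 242 228 187 120  84 107 133]
 [ 75  80 113 131 137 143 146 144 147 154 159 172 169 139  98  89 123 139]
 [ 76  80 102 119 125 126 127 126 128 128 128 129 129 117  97 103 129 139]
 [ 96  94 104 119 125 126 128 127 128 128 128 127 124 118 105 125 138 140]
 [156 146 142 132 126 127 128 128 128 128 128 128 125 122 113 132 141 140]]
bartop [ 613.86363907 -229.51612529  173.70368433] [421.52531748 228.99788498] [204.91644566 230.87935511]
[ 639.85981378 -192.54832834  123.        ] [ 629.53641659 -279.14442655  123.        ] 87.20926989266407 6.798328391728971
[ 568.47748148 -183.32608871  
[... 311 characters left out ...]
2.51461791992188, 267.43170166015625), (9.428811073303223, 38.20414352416992), 12.094757080078125)
[[458.6 310.7]
 [565.9 291.7]
 [560.8 265.1]
 [453.5 284.2]] [509.72400034 287.89981098] [np.float64(108.99258000734308), np.float64(27.15533562567357)]
[ 9.8497319e-01 -1.7270723e-01  5.0916571e+02  2.8802081e+02] -9.945261
blade [236 194  15  51 313] [243.04153355 219.17891374] ((243.0244140625, 219.219482421875), (6.146187782287598, 50.98541259765625), 12.094757080078125)
[[579.6 286.2]
 [726.2 260.3]
 [722.8 242.7]
 [576.2 268.7]] [651.20875287 264.47638906] [np.float64(148.89589977475399), np.float64(17.99708288447127)]
[ 9.8538870e-01 -1.7032062e-01  6.5112512e+02  2.6446634e+02] -9.80646
```

```bash
python3 - <<'E'
from h import *
for u in((421.67,234.77),):
  for v in((206.5,231),(206,230.7)):
    p=tri(u,v);print("bartop",p,proj("top",p),proj("scene",p))
t=cv2.imread("pics/top0.png");g=cv2.cvtColor(t,cv2.COLOR_BGR2GRAY).astype(float)[231:240,412:432]
w=np.clip(g-90,0,None);yy,xx=np.mgrid[231:240,412:432]
print(g.astype(int));W=np.array([onz("top",a,b,170)[:2] for a,b in zip(xx.ravel(),yy.ravel())]);w=w.ravel()
m=(W*w[:,None]).sum(0)/w.sum();c=np.cov(W.T,aweights=w);e,V=np.linalg.eigh(c);v=V[:,1];print(m,np.degrees(np.arctan2(v[0],v[1])))
# scene bar foot
for z in(123,):print(onz("scene",207.6,244,z),onz("top",421.67,234.77,160),onz("top",421.67,234.77,175))
E
```

```text
bartop [ 599.72444974 -230.18883781  162.13506731] [421.07464982 234.81530766] [205.87296988 230.95434825]
bartop [ 599.6854921  -230.70449226  163.0170008 ] [421.32067584 234.79696941] [205.63203296 230.67339539]
[[ 56  56  56  59  63  64  68  76  78  86  93  99 113 124 131 145 149 153
  161 172]
 [ 54  52  54  63  80  94  91  77  70  69  61  63  72  77  80  88  93  97
  112 126]
 [ 53  53  54  84 135 168 174 146 132 130 117 103  92  86  70  67  60  61
   67  72]
 [ 49  54  63 101 165 208 224 214 207 209 204 182 171 155 135 111  71  58
   56  53]
 [ 45  57  75  99 146 184 206 210 213 220 227 220 217 217 201 164  96  61
   54  54]
 [ 49  57  72  82  99 117 129 135 143 158 183 188 191 202 203 162  96  58
   54  54]
 [ 53  56  57  65  69  73  79  80  85  95 112 118 119 128 129 103  64  50
   49  51]
 [ 54  50  50  55  56  55  59  60  61  67  70  75  74  67  65  56  49  49
   45  44]
 [ 56  52  53  48  50  53  53  53  49  54  56  59  58  55  56  52  53  53
   52  46]]
[ 600.0224151  -232.08372162] -7.516601225743497
[ 604.55303545 -229.44834835  123.        ] [ 600.12333928 -232.09798697  160.        ] [ 598.39892386 -229.7699884   175.        ]
```

>>> play_rows([
  [0.75,1,0,0,0,-0.137,1],
  [0.75,1,0,0,0,-0.137,1],
  [0.75,1,0,0,0,-0.137,1],
  [0.75,1,0,0,0,-0.137,1],
  [0.75,1,0,0,0,-0.137,1],
  [0.75,1,0,0,0,-0.137,1],
  [0.75,1,0,0,0,-0.137,1],
  [0.75,1,0,0,0,-0.137,1],
  [0.75,1,0,0,0,-0.137,1],
  [0.75,1,0,0,0,-0.137,1],
], force=80)

```text
clock: 1.1
eef_pos: [458.8, -202.6, 404.4]
orientation: [-0.0, 0.996, -0.087, -0.0]
wrist_force: [-0.0, -1.5, 0.6]
finger_gap: 0.996
grasp_force: 0.0
```

>>> play_rows([
  [0.2,1,0,0,0,0,1],
  [0.2,1,0,0,0,0,1],
  [0.2,1,0,0,0,0,1],
  [0.2,1,0,0,0,0,1],
  [0.2,1,0,0,0,0,1],
  [0.2,1,0,0,0,0,1],
  [0.2,1,0,0,0,0,1],
  [0.2,1,0,0,0,0,1],
  [0.2,1,0,0,0,0,1],
  [0.2,1,0,0,0,0,1],
])

```text
clock: 2.1
eef_pos: [538.0, 196.7, 403.9]
orientation: [0.0, 0.996, -0.086, -0.001]
wrist_force: [-0.1, -0.7, -1.0]
finger_gap: 0.997
grasp_force: 0.0
```

```bash
cat >> h.py <<'E'
def st(gx=None,gy=None,yaw=None,z=None):
    from bench import telemetry
    from scipy.spatial.transform import Rotation as R
    s=telemetry.get_state();w,x,y,zq=s["orientation"];M=R.from_quat([x,y,zq,w]).as_matrix()
    yw=np.degrees(np.arctan2(M[1,0],M[0,0]));p=s["eef_pos"]
    print("t",round(s["clock"],2),"p",np.round(p,1),"yaw",round(yw,2),"zax",np.round(M[:,2],3),"F",np.round(s["wrist_force"],2),"M",np.round(s["moment"],2),"gap",round(s["finger_gap"],3),"gf",round(s["grasp_force"],1),"q",np.round(s["q"],2))
    if gx is not None:print("rows",np.round((np.array([gx,gy,z])-p)/400,4),"turn",(yaw-yw)/180)
E
python3 -c "from h import *;st(544.8,282.3,-9.9,290)"
```

```text
t 2.1 p [538.  196.7 403.9] yaw -9.84 zax [-0.001 -0.001 -1.   ] F [-0.14 -0.73 -1.01] M [-0.05  0.06 -0.01] gap 0.997 gf 0.0 q [ 0.22 -0.07  1.74 -0.    1.48  1.96]
rows [ 0.0171  0.214  -0.2848] turn -0.0003371468802590686
```

>>> play_rows([
  [0.017,0.214,-0.2,0,0,0,0.6],
  [0.017,0.214,-0.285,0,0,0,0.6],
  [0.017,0.214,-0.285,0,0,0,0.6],
  [0.017,0.214,-0.285,0,0,0,0.6],
  [0.017,0.214,-0.285,0,0,0,0.6],
  [0.017,0.214,-0.285,0,0,0,0.6],
])

```text
clock: 2.7
eef_pos: [545.9, 279.7, 293.2]
orientation: [-0.001, 0.996, -0.088, 0.002]
wrist_force: [-1.0, -0.9, -0.7]
finger_gap: 0.598
grasp_force: 0.0
```

```bash
python3 - <<'E'
from h import *
from bench import optics
st(544.8,282.3,-9.9,181)
a=optics.grab_frame("scene")["color"][:,:,::-1];b=optics.grab_frame("top")["color"][:,:,::-1]
A=cv2.resize(a[170:320,330:450],(400,500),interpolation=2);B=cv2.resize(b[170:320,190:310],(400,500),interpolation=2)
cv2.imwrite("pics/c2.png",np.hstack([A,B]))
E
```

```text
t 2.7 p [545.9 279.7 293.2] yaw -10.1 zax [ 0.003  0.001 -1.   ] F [-1.05 -0.92 -0.67] M [-0.01  0.03  0.04] gap 0.598 gf 0.0 q [ 0.35  0.12  1.74 -0.    1.28  2.1 ]
rows [-0.0028  0.0065 -0.2804] turn 0.0011203120593421445
```

View pics/c2.png

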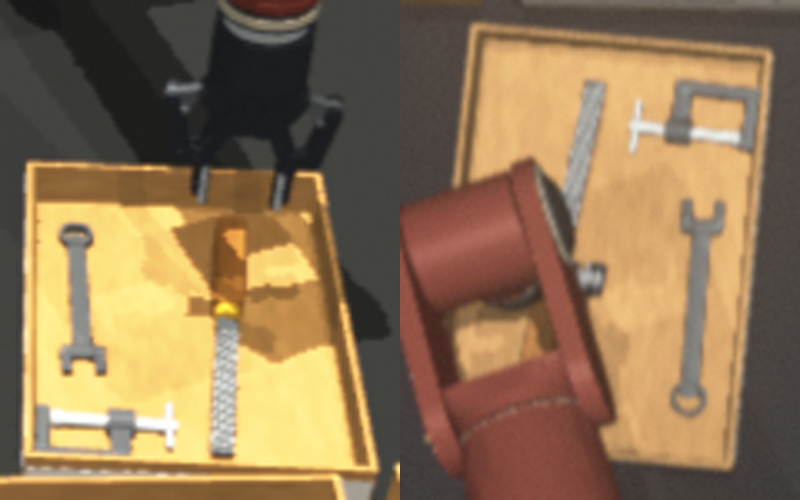

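The fingers stand on either side of the handle axis, clear of the wrench and the tray wall, so I'll go down and close.

>>> play_rows([
  [0,0,-0.1,0,0,0,0.6],
  [0,0,-0.18,0,0,0,0.6],
  [0,0,-0.24,0,0,0,0.6],
  [0,0,-0.265,0,0,0,0.6],
  [0,0,-0.272,0,0,0,0.6],
  [0,0,-0.272,0,0,0,0.6],
  [0,0,-0.272,0,0,0,0.6],
  [0,0,-0.272,0,0,0,0.6],
])

```text
clock: 3.6
eef_pos: [545.7, 281.2, 183.8]
orientation: [-0.001, 0.996, -0.087, 0.001]
wrist_force: [-1.1, -0.3, -0.1]
finger_gap: 0.6
grasp_force: 0.0
```

```bash
python3 -c "from h import *;st(544.8,282.3,-9.9,181)"
```

```text
t 3.6 p [545.7 281.2 183.8] yaw -10.0 zax [ 0.003  0.001 -1.   ] F [-1.08 -0.25 -0.12] M [-0.02  0.    0.02] gap 0.6 gf 0.0 q [0.35 0.26 1.78 0.   1.1  2.1 ]
rows [-0.0023  0.0027 -0.0069] turn 0.0005751884978902962
```

>>> play_rows([
  [0,0,0,0,0,0,0],
  [0,0,0,0,0,0,0],
  [0,0,0,0,0,0,0],
  [0,0,0,0,0,0,0],
  [0,0,0,0,0,0,0],
  [0,0,0,0,0,0,0],
  [0,0,0,0,0,0,0],
  [0,0,0,0,0,0,0],
], force=90)

```text
clock: 4.4
eef_pos: [545.5, 281.3, 183.1]
orientation: [-0.001, 0.996, -0.087, 0.001]
wrist_force: [-0.8, 0.6, 4.9]
finger_gap: 0.289
grasp_force: 90.1
```

```bash
python3 -c "from h import *;st()"
```

```text
t 4.4 p [545.5 281.3 183.1] yaw -10.01 zax [ 0.002  0.001 -1.   ] F [-0.79  0.6   4.91] M [ 0.11  0.08 -0.02] gap 0.289 gf 90.1 q [0.35 0.26 1.78 0.   1.1  2.1 ]
```

>>> play_rows([
  [0,0,0.02,0,0,0,0],
  [0,0,0.05,0,0,0,0],
  [0,0,0.1,0,0,0,0],
  [0,0,0.17,0,0,0,0],
  [0,0,0.25,0,0,0,0],
  [0,0,0.33,0,0,0,0],
  [0,0,0.4,0,0,0,0],
  [0,0,0.44,0,0,0,0],
  [0,0,0.45,0,0,0,0],
  [0,0,0.45,0,0,0,0],
])

```text
clock: 5.4
eef_pos: [544.8, 280.9, 361.7]
orientation: [0.0, 0.996, -0.087, -0.0]
wrist_force: [-0.1, 0.5, -2.0]
finger_gap: 0.279
grasp_force: 89.3
```

```bash
python3 - <<'E'
from h import *
from bench import optics
st()
a=optics.grab_frame("scene")["color"][:,:,::-1];b=optics.grab_frame("top")["color"][:,:,::-1]
A=cv2.resize(a[120:270,340:460],(400,500),interpolation=2);B=cv2.resize(b[170:320,190:310],(400,500),interpolation=2)
cv2.imwrite("pics/c3.png",np.hstack([A,B]))
E
```

```text
t 5.4 p [544.8 280.9 361.7] yaw -10.01 zax [-0. -0. -1.] F [-0.13  0.48 -2.02] M [ 0.04 -0.01 -0.04] gap 0.279 gf 89.3 q [ 0.35  0.05  1.68 -0.    1.4   2.1 ]
```

View pics/c3.png

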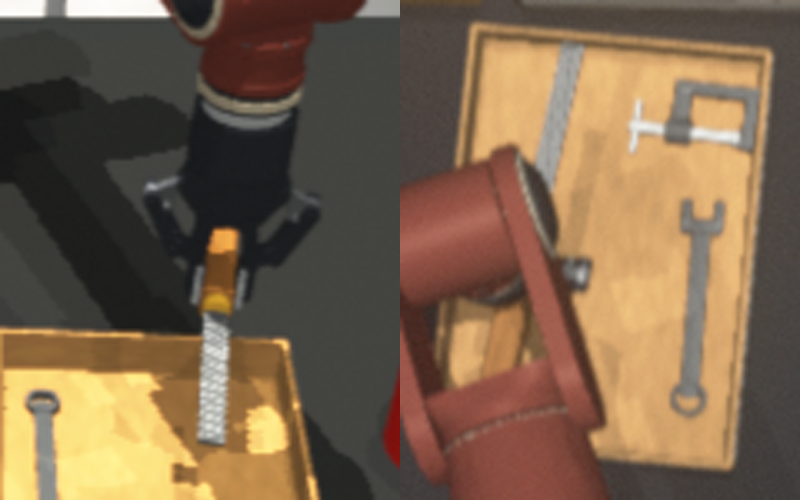

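The file is held level, with its tip at about (403,252.6) in the scene view and (242.5,183.5) in the top view. I'll check the tip and work out the start point.

```bash
python3 - <<'E'
from h import *
t=tri((242.5,183.5),(403,252.6));print("tip",t,proj("top",t),proj("scene",t))
p=np.array([544.8,280.9]);print("along",np.linalg.norm(t[:2]-p),np.degrees(np.arctan2(*(t[:2]-p)[::-1])))
d=np.array([np.cos(np.radians(8)),-np.sin(np.radians(8))])
for s in(158,57):print(s,np.array([599.8,-231])-s*d)
E
```

```text
tip [722.55426032 246.36974265 193.89748997] [241.7733499  183.38020503] [402.16995286 252.64361396]
along 181.077098863561 -10.99326900731526
158 [ 443.33764514 -209.01065005]
57 [ 543.35472008 -223.06713325]
```

>>> play_rows([
  [-0.01,-0.03,0,0,0,0.004,0],
  [-0.02,-0.09,0,0,0,0.0106,0],
  [-0.04,-0.18,0,0,0,0.0106,0],
  [-0.06,-0.28,0,0,0,0.0106,0],
  [-0.08,-0.38,0,0,0,0.0106,0],
  [-0.1,-0.48,0,0,0,0.0106,0],
  [-0.12,-0.58,0,0,0,0.0106,0],
  [-0.14,-0.68,0,0,0,0.0106,0],
  [-0.16,-0.78,0,0,0,0.0106,0],
  [-0.18,-0.88,0,0,0,0.0106,0],
])

```text
clock: 6.5
eef_pos: [471.5, -72.8, 360.6]
orientation: [-0.0, 0.998, -0.07, -0.001]
wrist_force: [0.4, 0.2, -1.9]
finger_gap: 0.285
grasp_force: 89.3
```

>>> play_rows([
  [-0.02,-0.1,0,0,0,0,0],
  [-0.04,-0.2,0,0,0,0,0],
  [-0.06,-0.28,0,0,0,0,0],
  [-0.074,-0.33,-0.05,0,0,0,0],
  [-0.074,-0.348,-0.05,0,0,0,0],
  [-0.074,-0.348,-0.05,0,0,0,0],
  [-0.074,-0.348,-0.05,0,0,0,0],
  [-0.074,-0.348,-0.05,0,0,0,0],
])

```text
clock: 7.3
eef_pos: [443.7, -209.5, 342.5]
orientation: [0.0, 0.998, -0.07, 0.0]
wrist_force: [-0.2, 0.0, -1.9]
finger_gap: 0.284
grasp_force: 89.1
```

```bash
python3 - <<'E'
from h import *
from bench import optics
st(443.3,-209,-8,335)
a=optics.grab_frame("scene")["color"][:,:,::-1];b=optics.grab_frame("top")["color"][:,:,::-1]
A=cv2.resize(a[150:270,150:270],(400,400),interpolation=2);B=cv2.resize(b[195:315,360:480],(400,400),interpolation=2)
cv2.imwrite("pics/c4.png",np.hstack([A,B]))
E
```

```text
t 7.3 p [ 443.7 -209.5  342.5] yaw -8.01 zax [ 0.001 -0.    -1.   ] F [-0.24  0.05 -1.9 ] M [-0.02  0.02  0.  ] gap 0.284 gf 89.1 q [-0.59 -0.23  1.98  0.    1.39  1.12]
rows [-0.0009  0.0012 -0.0187] turn 6.0961251278198364e-05
```

View pics/c4.png

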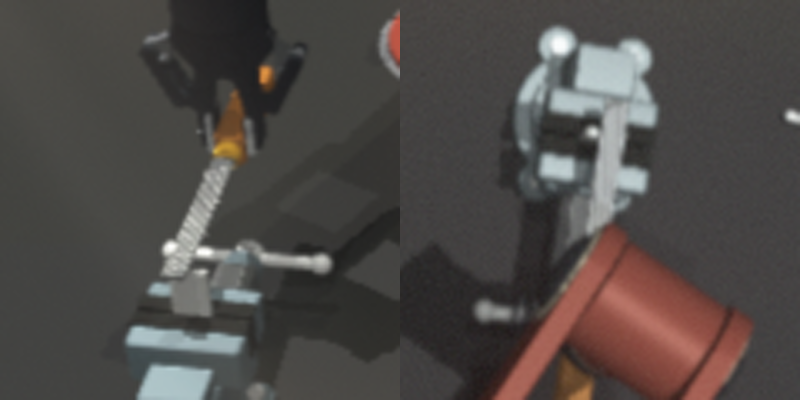

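```bash
python3 - <<'E'
from h import *
for p in([600,-231,162],[600,-231,178],[628,-235,178]):print(p,proj("top",p),(proj("top",p)-[360,195])*10/3)
c4=cv2.imread("pics/c4.png")
g=cv2.cvtColor(c4,cv2.COLOR_BGR2GRAY)[:,400:]
for r in(110,125,140,155,170,185,200,215):print(r,g[r,180:240:3])
o=[onz("top",u/10*3+360,v/10*3+195,178)[:2] for u,v in((216,105),(196,225))];print(o)
print((onz("scene",150+175*.3,150+275*.3,177)))
E
```

```text
[600, -231, 162] [421.37317951 234.7240619 ] [204.57726504 132.41353968]
[600, -231, 178] [422.31943086 234.04759517] [207.7314362  130.15865058]
[628, -235, 178] [423.89056544 223.51449504] [212.96855145  95.04831679]
110 [184 165 141 134 132 134 142 156 148 156 169 176 172 171 178 174 166 180
 187 188]
125 [ 47  46  64  89 101  89  74  99 151 178 182 181 175 170 166 135  99  87
 100 112]
140 [ 57  62  67  76  85  93 120 170 174 179 181 180 177 180 170 113  64  50
  49  50]
155 [ 46  43  43  40  45  77 131 165 171 177 180 180 172 144 100  63  52  53
  52  50]
170 [107 102  90  80  91 128 173 180 174 178 181 179 180 180 179 175 174 175
 170 155]
185 [ 77  79  78  89 122 159 179 179 173 173 171 177 175 170 181 190 193 195
 195 196]
200 [113 107 106 122 142 151 171 177 178 180 171 139 113 118 131 132 125  89
  69  66]
215 [111 108 111 133 160 162 166 162 168 159 143 110  75  62  64  63  67  66
  70  67]
[array([ 620.12645199, -237.42552401]), array([ 524.89162088, -222.15780832])]
[ 624.38675363 -233.77623848  177.        ]
```

The file lies straight along the vise axis, about 3-4 mm right of the bar's centre. I'll shift it left and feel down for the bar's end.

>>> play_rows([
  [0,0.0075,-0.01,0,0,0,0],
  [0,0.0075,-0.02,0,0,0,0],
  [0,0.0075,-0.02,0,0,0,0],
  [0,0.0075,-0.02,0,0,0,0],
])

```text
clock: 7.8
eef_pos: [443.3, -207.1, 333.5]
orientation: [-0.0, 0.998, -0.07, -0.0]
wrist_force: [-0.3, -0.4, -2.1]
finger_gap: 0.288
grasp_force: 89.1
```

>>> play_rows([
  [0,0,-0.003,0,0,0,0],
  [0,0,-0.005,0,0,0,0],
  [0,0,-0.005,0,0,0,0],
])

```text
clock: 8.1
eef_pos: [443.3, -207.3, 331.8]
orientation: [-0.0, 0.998, -0.071, -0.0]
wrist_force: [0.4, 0.6, -1.9]
finger_gap: 0.286
grasp_force: 89.1
```

>>> play_rows([
  [0,0,-0.003,0,0,0,0],
  [0,0,-0.005,0,0,0,0],
  [0,0,-0.005,0,0,0,0],
])

```text
clock: 8.4
eef_pos: [443.5, -207.4, 330.3]
orientation: [0.0, 0.998, -0.071, 0.001]
wrist_force: [-0.6, 0.7, -0.3]
finger_gap: 0.284
grasp_force: 89.4
```

>>> play_rows([
  [0,0,-0.0015,0,0,0,0],
  [0,0,-0.0025,0,0,0,0],
  [0,0,-0.0025,0,0,0,0],
])

```text
clock: 8.7
eef_pos: [443.6, -207.4, 329.5]
orientation: [0.0, 0.998, -0.071, 0.001]
wrist_force: [-1.0, 0.4, 1.9]
finger_gap: 0.282
grasp_force: 89.6
```

```bash
python3 -c "from h import *
for i in range(4):st()"
```

```text
t 8.7 p [ 443.6 -207.4  329.5] yaw -8.1 zax [ 0.001 -0.001 -1.   ] F [-0.95  0.38  1.87] M [-0.02 -0.45  0.  ] gap 0.282 gf 89.6 q [-0.59 -0.22  2.    0.    1.36  1.12]
t 8.7 p [ 443.6 -207.4  329.5] yaw -8.1 zax [ 0.001 -0.001 -1.   ] F [-0.95  0.38  1.87] M [-0.02 -0.45  0.  ] gap 0.282 gf 89.6 q [-0.59 -0.22  2.    0.    1.36  1.12]
t 8.7 p [ 443.6 -207.4  329.5] yaw -8.1 zax [ 0.001 -0.001 -1.   ] F [-0.95  0.38  1.87] M [-0.02 -0.45  0.  ] gap 0.282 gf 89.6 q [-0.59 -0.22  2.    0.    1.36  1.12]
t 8.7 p [ 443.6 -207.4  329.5] yaw -8.1 zax [ 0.001 -0.001 -1.   ] F [-0.95  0.38  1.87] M [-0.02 -0.45  0.  ] gap 0.282 gf 89.6 q [-0.59 -0.22  2.    0.    1.36  1.12]
```

>>> play_rows([
  [0.0124,-0.0017,-0.001,0,0,0,0],
  [0.0371,-0.0052,-0.001,0,0,0,0],
  [0.0619,-0.0087,-0.001,0,0,0,0],
])

```text
clock: 9.0
eef_pos: [468.9, -211.0, 329.1]
orientation: [0.0, 0.997, -0.071, 0.0]
wrist_force: [-3.7, 0.0, 4.8]
finger_gap: 0.283
grasp_force: 90.0
```

>>> play_rows([
  [0.0247,-0.0035,0.002,0,0,0,0],
  [0.0495,-0.007,0.0025,0,0,0,0],
])

```text
clock: 9.2
eef_pos: [489.0, -213.7, 329.7]
orientation: [0.0, 0.998, -0.071, -0.0]
wrist_force: [-5.1, 1.6, 4.0]
finger_gap: 0.289
grasp_force: 90.0
```

>>> play_rows([
  [0.0247,-0.0035,0.0012,0,0,0,0],
  [0.0495,-0.007,0.0018,0,0,0,0],
])

```text
clock: 9.4
eef_pos: [508.6, -216.4, 330.2]
orientation: [-0.0, 0.998, -0.071, -0.0]
wrist_force: [-3.6, 1.5, 4.4]
finger_gap: 0.284
grasp_force: 90.0
```

>>> play_rows([
  [0.0247,-0.0035,0.002,0,0,0,0],
  [0.0495,-0.007,0.003,0,0,0,0],
])

```text
clock: 9.6
eef_pos: [528.2, -219.1, 330.9]
orientation: [-0.0, 0.998, -0.071, -0.0]
wrist_force: [-1.9, 0.0, 1.3]
finger_gap: 0.284
grasp_force: 89.6
```

>>> play_rows([
  [0.0247,-0.0035,-0.001,0,0,0,0],
  [0.0346,-0.0049,-0.001,0,0,0,0],
])

```text
clock: 9.8
eef_pos: [542.2, -221.2, 330.8]
orientation: [-0.0, 0.998, -0.07, -0.0]
wrist_force: [-2.3, 0.4, 2.6]
finger_gap: 0.289
grasp_force: 89.8
```

>>> play_rows([
  [0.002,0,0.02,0,0,0,0],
  [0.002,0,0.05,0,0,0,0],
  [0.002,0,0.06,0,0,0,0],
  [0.002,0,0.06,0,0,0,0],
])

```text
clock: 10.2
eef_pos: [542.2, -221.2, 356.6]
orientation: [0.001, 0.998, -0.071, 0.001]
wrist_force: [0.0, 0.6, -1.1]
finger_gap: 0.286
grasp_force: 89.3
```

```bash
python3 - <<'E'
from h import *
from bench import optics
st()
a=optics.grab_frame("scene")["color"][:,:,::-1];b=optics.grab_frame("top")["color"][:,:,::-1]
A=cv2.resize(a[150:270,150:270],(400,400),interpolation=2);B=cv2.resize(b[175:295,360:480],(400,400),interpolation=2)
cv2.imwrite("pics/c5.png",np.hstack([A,B]))
E
```

```text
t 10.2 p [ 542.2 -221.2  356.6] yaw -8.1 zax [ 0.002 -0.001 -1.   ] F [ 0.04  0.59 -1.14] M [ 0.01 -0.02  0.01] gap 0.286 gf 89.3 q [-0.51 -0.01  1.75  0.    1.39  1.2 ]
```

View pics/c5.png

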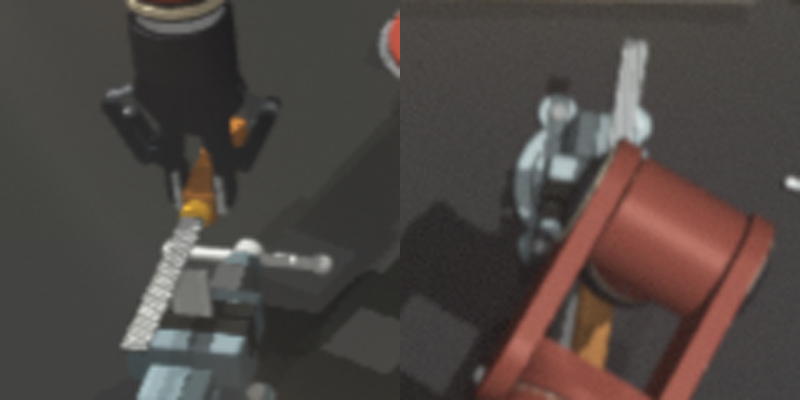

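```bash
python3 - <<'E'
from h import *
t=tri((430.5,187.6),(189.8,253.7));print(t,proj("top",t),proj("scene",t))
g=np.array([542.2,-221.2]);print(np.linalg.norm(t[:2]-g),np.degrees(np.arctan2(*(t[:2]-g)[::-1])), "expect z",356.6-164.1)
E
```

```text
[ 721.46809836 -249.19413177  192.11055998] [430.32061206 187.61931294] [189.59531854 253.68535722]
181.44068591245124 -8.875508520493396 expect z 192.50000000000003
```

Still level and true to the stroke. Now back in the air to the start, then down.

>>> play_rows([
  [-0.04,0.006,0.01,0,0,0,0],
  [-0.12,0.017,0.01,0,0,0,0],
  [-0.2,0.028,0.01,0,0,0,0],
  [-0.247,0.0347,0.0,0,0,0,0],
  [-0.247,0.0347,-0.03,0,0,0,0],
  [-0.247,0.0347,-0.05,0,0,0,0],
  [-0.247,0.0347,-0.057,0,0,0,0],
  [-0.247,0.0347,-0.057,0,0,0,0],
  [-0.247,0.0347,-0.057,0,0,0,0],
])

```text
clock: 11.2
eef_pos: [443.9, -207.3, 332.2]
orientation: [-0.0, 0.998, -0.07, -0.0]
wrist_force: [0.1, 0.1, -2.3]
finger_gap: 0.286
grasp_force: 89.2
```

>>> play_rows([
  [0,0,-0.004,0,0,0,0],
  [0,0,-0.0085,0,0,0,0],
  [0,0,-0.0085,0,0,0,0],
])

```text
clock: 11.5
eef_pos: [443.8, -207.4, 329.6]
orientation: [0.0, 0.998, -0.071, 0.001]
wrist_force: [-0.3, -0.2, 0.8]
finger_gap: 0.281
grasp_force: 89.6
```

>>> play_rows([
  [0.0124,-0.0017,-0.0003,0,0,0,0],
  [0.0371,-0.0052,0,0,0,0,0],
  [0.0619,-0.0087,0.0007,0,0,0,0],
])

```text
clock: 11.8
eef_pos: [468.9, -210.9, 329.7]
orientation: [0.0, 0.997, -0.071, 0.0]
wrist_force: [-2.6, -0.1, 3.5]
finger_gap: 0.285
grasp_force: 89.8
```

>>> play_rows([
  [0.0247,-0.0035,0.001,0,0,0,0],
  [0.0495,-0.007,0.002,0,0,0,0],
])

```text
clock: 12.0
eef_pos: [488.9, -213.7, 330.1]
orientation: [0.0, 0.998, -0.071, -0.0]
wrist_force: [-2.6, 0.5, 3.0]
finger_gap: 0.285
grasp_force: 89.8
```

>>> play_rows([
  [0.0247,-0.0035,0.001,0,0,0,0],
  [0.0495,-0.007,0.0018,0,0,0,0],
])

```text
clock: 12.2
eef_pos: [508.6, -216.4, 330.5]
orientation: [-0.0, 0.998, -0.071, -0.0]
wrist_force: [-2.2, 0.6, 1.5]
finger_gap: 0.284
grasp_force: 89.8
```

>>> play_rows([
  [0.0247,-0.0035,0.0003,0,0,0,0],
  [0.0495,-0.007,0.0008,0,0,0,0],
])

```text
clock: 12.4
eef_pos: [528.3, -219.2, 330.7]
orientation: [-0.0, 0.998, -0.071, -0.0]
wrist_force: [-2.1, -0.3, 2.0]
finger_gap: 0.29
grasp_force: 89.7
```

>>> play_rows([
  [0.0247,-0.0035,0.0002,0,0,0,0],
  [0.0346,-0.0049,0,0,0,0,0],
])

```text
clock: 12.6
eef_pos: [542.2, -221.1, 330.8]
orientation: [-0.0, 0.998, -0.07, -0.0]
wrist_force: [-3.1, -0.2, 3.8]
finger_gap: 0.286
grasp_force: 89.8
```

>>> play_rows([
  [0.002,0,0.02,0,0,0,0],
  [0.002,0,0.05,0,0,0,0],
  [0.002,0,0.06,0,0,0,0],
  [0.002,0,0.06,0,0,0,0],
])

```text
clock: 13.0
eef_pos: [542.2, -221.2, 356.6]
orientation: [0.001, 0.997, -0.071, 0.001]
wrist_force: [0.7, 0.2, -2.3]
finger_gap: 0.288
grasp_force: 89.2
```

>>> play_rows([
  [-0.04,0.006,0.01,0,0,0,0],
  [-0.12,0.017,0.01,0,0,0,0],
  [-0.2,0.028,0.01,0,0,0,0],
  [-0.25,0.035,0.0,0,0,0,0],
  [-0.25,0.035,-0.03,0,0,0,0],
  [-0.25,0.035,-0.05,0,0,0,0],
  [-0.25,0.035,-0.057,0,0,0,0],
  [-0.25,0.035,-0.057,0,0,0,0],
  [-0.25,0.035,-0.057,0,0,0,0],
])

```text
clock: 13.9
eef_pos: [442.7, -207.2, 332.3]
orientation: [-0.0, 0.998, -0.07, -0.0]
wrist_force: [-0.5, 0.2, -1.7]
finger_gap: 0.284
grasp_force: 89.2
```

>>> play_rows([
  [0,0,-0.004,0,0,0,0],
  [0,0,-0.0085,0,0,0,0],
  [0,0,-0.0085,0,0,0,0],
])

```text
clock: 14.2
eef_pos: [442.6, -207.2, 329.5]
orientation: [0.0, 0.998, -0.071, 0.001]
wrist_force: [-0.4, 0.1, 0.5]
finger_gap: 0.285
grasp_force: 89.6
```

>>> play_rows([
  [0.0124,-0.0017,-0.0003,0,0,0,0],
  [0.0371,-0.0052,0,0,0,0,0],
  [0.0619,-0.0087,0.0007,0,0,0,0],
])

```text
clock: 14.5
eef_pos: [467.7, -210.8, 329.6]
orientation: [0.0, 0.998, -0.071, 0.0]
wrist_force: [-2.5, 1.3, 2.0]
finger_gap: 0.286
grasp_force: 89.8
```

>>> play_rows([
  [0.0247,-0.0035,0.001,0,0,0,0],
  [0.0495,-0.007,0.002,0,0,0,0],
])

```text
clock: 14.7
eef_pos: [487.7, -213.5, 330.0]
orientation: [0.0, 0.998, -0.071, -0.0]
wrist_force: [-2.6, 0.5, 3.0]
finger_gap: 0.286
grasp_force: 89.9
```

>>> play_rows([
  [0.0247,-0.0035,0.0007,0,0,0,0],
  [0.0495,-0.007,0.0014,0,0,0,0],
])

```text
clock: 14.9
eef_pos: [507.4, -216.2, 330.3]
orientation: [-0.0, 0.998, -0.071, -0.0]
wrist_force: [-3.2, -0.2, 2.3]
finger_gap: 0.286
grasp_force: 89.9
```

>>> play_rows([
  [0.0247,-0.0035,0.0005,0,0,0,0],
  [0.0495,-0.007,0.0012,0,0,0,0],
])

```text
clock: 15.1
eef_pos: [527.1, -219.0, 330.7]
orientation: [-0.0, 0.998, -0.071, -0.0]
wrist_force: [-1.6, 0.2, 2.0]
finger_gap: 0.286
grasp_force: 89.8
```

>>> play_rows([
  [0.0247,-0.0035,0.0003,0,0,0,0],
  [0.037,-0.0052,0.0002,0,0,0,0],
])

```text
clock: 15.3
eef_pos: [542.0, -221.1, 330.7]
orientation: [-0.0, 0.998, -0.071, -0.0]
wrist_force: [-2.5, 1.0, 3.1]
finger_gap: 0.289
grasp_force: 89.9
```

>>> play_rows([
  [0.002,0,0.02,0,0,0,0],
  [0.002,0,0.05,0,0,0,0],
  [0.002,0,0.06,0,0,0,0],
  [0.002,0,0.06,0,0,0,0],
])

```text
clock: 15.7
eef_pos: [542.0, -221.1, 356.5]
orientation: [0.001, 0.998, -0.071, 0.001]
wrist_force: [-0.6, -0.7, -2.1]
finger_gap: 0.283
grasp_force: 89.1
```

Forces were about 4-5 N throughout. I'll add a fourth stroke for margin.

>>> play_rows([
  [-0.04,0.006,0.01,0,0,0,0],
  [-0.12,0.017,0.01,0,0,0,0],
  [-0.2,0.028,0.01,0,0,0,0],
  [-0.25,0.035,0.0,0,0,0,0],
  [-0.25,0.035,-0.03,0,0,0,0],
  [-0.25,0.035,-0.05,0,0,0,0],
  [-0.25,0.035,-0.057,0,0,0,0],
  [-0.25,0.035,-0.057,0,0,0,0],
  [-0.25,0.035,-0.057,0,0,0,0],
])

```text
clock: 16.6
eef_pos: [442.4, -207.1, 332.2]
orientation: [-0.0, 0.998, -0.07, -0.0]
wrist_force: [0.3, -0.1, -2.6]
finger_gap: 0.284
grasp_force: 89.2
```

>>> play_rows([
  [0,0,-0.004,0,0,0,0],
  [0,0,-0.0085,0,0,0,0],
  [0,0,-0.0085,0,0,0,0],
])

```text
clock: 16.9
eef_pos: [442.4, -207.2, 329.5]
orientation: [0.0, 0.998, -0.071, 0.001]
wrist_force: [-0.7, -0.0, 0.7]
finger_gap: 0.283
grasp_force: 89.6
```

>>> play_rows([
  [0.0124,-0.0017,-0.0003,0,0,0,0],
  [0.0371,-0.0052,0,0,0,0,0],
  [0.0619,-0.0087,0.0005,0,0,0,0],
])

```text
clock: 17.2
eef_pos: [467.5, -210.8, 329.5]
orientation: [0.0, 0.997, -0.071, 0.0]
wrist_force: [-2.2, 0.4, 2.7]
finger_gap: 0.285
grasp_force: 89.8
```

>>> play_rows([
  [0.0247,-0.0035,0.001,0,0,0,0],
  [0.0495,-0.007,0.002,0,0,0,0],
])

```text
clock: 17.4
eef_pos: [487.5, -213.5, 329.9]
orientation: [0.0, 0.998, -0.071, -0.0]
wrist_force: [-2.9, -0.0, 3.3]
finger_gap: 0.285
grasp_force: 89.9
```

>>> play_rows([
  [0.0247,-0.0035,0.0007,0,0,0,0],
  [0.0495,-0.007,0.0014,0,0,0,0],
])

```text
clock: 17.6
eef_pos: [507.2, -216.2, 330.2]
orientation: [-0.0, 0.998, -0.071, -0.0]
wrist_force: [-3.4, 1.0, 2.9]
finger_gap: 0.28
grasp_force: 89.9
```

>>> play_rows([
  [0.0247,-0.0035,0.0005,0,0,0,0],
  [0.0495,-0.007,0.0012,0,0,0,0],
])

```text
clock: 17.8
eef_pos: [526.9, -219.0, 330.7]
orientation: [-0.0, 0.998, -0.071, -0.0]
wrist_force: [-2.7, -0.2, 2.5]
finger_gap: 0.28
grasp_force: 89.8
```

>>> play_rows([
  [0.0247,-0.0035,0.0003,0,0,0,0],
  [0.037,-0.0052,0.0003,0,0,0,0],
])

```text
clock: 18.0
eef_pos: [541.7, -221.0, 330.7]
orientation: [-0.0, 0.998, -0.07, -0.0]
wrist_force: [-3.7, -0.7, 2.6]
finger_gap: 0.291
grasp_force: 89.9
```

>>> play_rows([
  [0.002,0,0.02,0,0,0,0],
  [0.002,0,0.06,0,0,0,0],
  [0.002,0,0.09,0,0,0,0],
  [0.002,0,0.1,0,0,0,0],
  [0.002,0,0.1,0,0,0,0],
])

```text
clock: 18.5
eef_pos: [541.7, -221.1, 372.7]
orientation: [0.001, 0.998, -0.071, 0.001]
wrist_force: [-1.0, -0.5, -1.7]
finger_gap: 0.287
grasp_force: 89.2
```

```bash
python3 -c "
from h import *
st(545.5,281.3,-10,372)"
```

```text
t 18.5 p [ 541.7 -221.1  372.7] yaw -8.1 zax [ 0.003 -0.001 -1.   ] F [-1.03 -0.48 -1.65] M [-0.01  0.03  0.  ] gap 0.287 gf 89.2 q [-0.51 -0.02  1.74  0.    1.42  1.2 ]
rows [ 0.0094  1.256  -0.0018] turn -0.010549159094860223
```

>>> play_rows([
  [0,0.03,0.02,0,0,-0.004,0],
  [0,0.09,0.03,0,0,-0.0105,0],
  [0,0.18,0.03,0,0,-0.0105,0],
  [0,0.28,0.03,0,0,-0.0105,0],
  [0,0.38,0.03,0,0,-0.0105,0],
  [0.004,0.48,0.03,0,0,-0.0105,0],
  [0.0094,0.58,0.03,0,0,-0.0105,0],
  [0.0094,0.68,0.03,0,0,-0.0105,0],
  [0.0094,0.78,0.03,0,0,-0.0105,0],
  [0.0094,0.88,0.03,0,0,-0.0105,0],
])

```text
clock: 19.5
eef_pos: [544.8, 132.6, 382.4]
orientation: [0.0, 0.996, -0.087, -0.0]
wrist_force: [1.3, 0.6, -2.3]
finger_gap: 0.289
grasp_force: 89.1
```

>>> play_rows([
  [0,0.1,0,0,0,0,0],
  [0,0.2,0,0,0,0,0],
  [0,0.29,0,0,0,0,0],
  [0,0.35,0,0,0,0,0],
  [0,0.376,0,0,0,0,0],
  [0,0.376,-0.05,0,0,0,0],
  [0,0.376,-0.13,0,0,0,0],
  [0,0.376,-0.2,0,0,0,0],
  [0,0.376,-0.22,0,0,0,0],
  [0,0.376,-0.22,0,0,0,0],
])

```text
clock: 20.5
eef_pos: [544.9, 280.6, 293.0]
orientation: [0.001, 0.996, -0.087, -0.002]
wrist_force: [0.5, -0.3, -1.8]
finger_gap: 0.288
grasp_force: 89.2
```

```bash
python3 - <<'E'
from h import *
from bench import optics
st(545.5,281.3,-10,183.1)
a=optics.grab_frame("scene")["color"][:,:,::-1]
b=optics.grab_frame("top")["color"][:,:,::-1]
A=cv2.resize(a[170:320,330:450],(400,500),interpolation=2);B=cv2.resize(b[170:320,190:310],(400,500),interpolation=2)
cv2.imwrite("pics/c6.png",np.hstack([A,B]))
E
```

```text
t 20.5 p [544.9 280.6 293. ] yaw -10.03 zax [-0.004 -0.002 -1.   ] F [ 0.46 -0.29 -1.83] M [ 0.   -0.06  0.04] gap 0.288 gf 89.2 q [ 0.35  0.12  1.74 -0.    1.29  2.1 ]
rows [ 0.0014  0.0017 -0.2747] turn 0.00015711798349325395
```

View pics/c6.png

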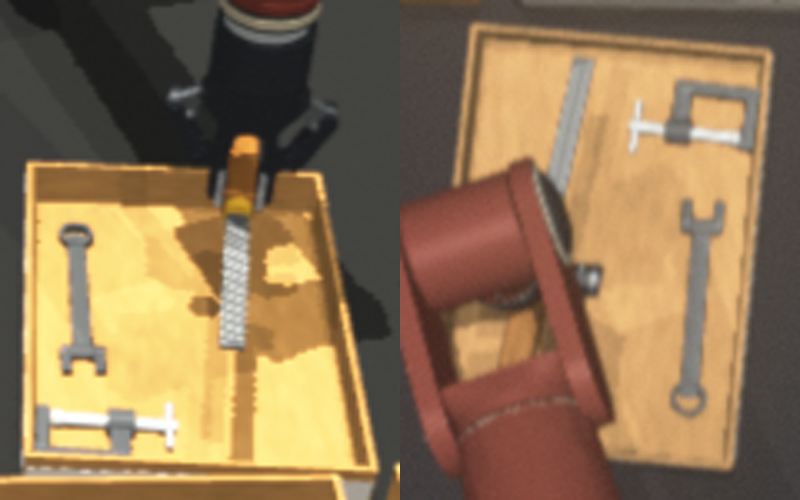

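The file is level over its old place with a free floor beneath. Now I'll lower it gently.

>>> play_rows([
  [0,0,-0.08,0,0,0,0],
  [0,0,-0.16,0,0,0,0],
  [0,0,-0.22,0,0,0,0],
  [0,0,-0.25,0,0,0,0],
  [0,0,-0.262,0,0,0,0],
  [0,0,-0.266,0,0,0,0],
  [0,0,-0.266,0,0,0,0],
  [0,0,-0.266,0,0,0,0],
])

```text
clock: 21.4
eef_pos: [546.2, 281.7, 190.2]
orientation: [-0.001, 0.996, -0.087, 0.001]
wrist_force: [0.1, 0.5, -2.7]
finger_gap: 0.286
grasp_force: 89.2
```

>>> play_rows([
  [0,0,-0.002,0,0,0,0],
  [0,0,-0.005,0,0,0,0],
  [0,0,-0.005,0,0,0,0],
  [0,0,-0.005,0,0,0,0],
])

```text
clock: 21.8
eef_pos: [545.4, 281.4, 186.5]
orientation: [0.0, 0.996, -0.087, -0.0]
wrist_force: [0.5, -0.1, -2.0]
finger_gap: 0.286
grasp_force: 89.2
```

```bash
python3 -c "
from h import *
st(545.5,281.3,-10,183.1)"
```

```text
t 21.8 p [545.4 281.4 186.5] yaw -9.98 zax [-0. -0. -1.] F [ 0.51 -0.15 -1.96] M [ 0.04 -0.09  0.02] gap 0.286 gf 89.2 q [ 0.36  0.25  1.78 -0.    1.11  2.1 ]
rows [ 0.0004 -0.0003 -0.0084] turn -9.302775231103923e-05
```

>>> play_rows([
  [0,0,-0.003,0,0,0,0],
  [0,0,-0.006,0,0,0,0],
  [0,0,-0.006,0,0,0,0],
  [0,0,-0.006,0,0,0,0],
])

```text
clock: 22.2
eef_pos: [545.4, 281.4, 184.0]
orientation: [0.0, 0.996, -0.087, -0.0]
wrist_force: [-0.6, 0.5, -2.0]
finger_gap: 0.285
grasp_force: 89.2
```

>>> play_rows([
  [0,0,-0.0015,0,0,0,0],
  [0,0,-0.0025,0,0,0,0],
  [0,0,-0.0025,0,0,0,0],
])

```text
clock: 22.5
eef_pos: [545.4, 281.4, 183.2]
orientation: [-0.0, 0.996, -0.087, 0.0]
wrist_force: [-0.2, 0.6, -0.8]
finger_gap: 0.285
grasp_force: 89.4
```

>>> play_rows([
  [0,0,-0.0015,0,0,0,0],
  [0,0,-0.0025,0,0,0,0],
  [0,0,-0.0025,0,0,0,0],
])

```text
clock: 22.8
eef_pos: [545.5, 281.5, 183.2]
orientation: [0.0, 0.996, -0.087, -0.0]
wrist_force: [-4.0, -1.9, 6.3]
finger_gap: 0.289
grasp_force: 90.2
```

>>> play_rows([
  [0,0,0,0,0,0,0.33],
  [0,0,0,0,0,0,0.4],
  [0,0,0,0,0,0,0.5],
  [0,0,0,0,0,0,0.6],
  [0,0,0,0,0,0,0.6],
  [0,0,0,0,0,0,0.6],
])

```text
clock: 23.4
eef_pos: [545.4, 281.4, 182.0]
orientation: [0.0, 0.996, -0.087, -0.0]
wrist_force: [0.5, 0.4, -0.6]
finger_gap: 0.598
grasp_force: 0.0
```

>>> play_rows([
  [0,0,0.02,0,0,0,0.6],
  [0,0,0.06,0,0,0,0.6],
  [0,0,0.12,0,0,0,0.6],
  [0,0,0.2,0,0,0,0.6],
  [0,0,0.3,0,0,0,0.6],
  [0,0,0.4,0,0,0,0.6],
  [0,0,0.5,0,0,0,0.6],
  [0,-0.1,0.5,0,0,0,0.6],
  [0,-0.2,0.5,0,0,0,0.6],
  [0,-0.3,0.5,0,0,0,0.6],
])

```text
clock: 24.4
eef_pos: [545.1, 160.4, 384.7]
orientation: [-0.0, 0.996, -0.086, 0.002]
wrist_force: [0.0, -1.3, 0.4]
finger_gap: 0.6
grasp_force: 0.0
```

>>> play_rows([
  [0,-0.12,0,0,0,0,0.6],
  [0,-0.24,0,0,0,0,0.6],
  [0,-0.36,0,0,0,0,0.6],
  [0,-0.4,0,0,0,0,0.6],
  [0,-0.4,0,0,0,0,0.6],
  [0,-0.4,0,0,0,0,0.6],
])

```text
clock: 25.0
eef_pos: [545.4, 1.8, 383.0]
orientation: [-0.0, 0.996, -0.087, 0.001]
wrist_force: [0.6, 0.4, -0.9]
finger_gap: 0.596
grasp_force: 0.0
```

```bash
python3 - <<'E'
from h import *
from bench import optics
st()
a=optics.grab_frame("scene")["color"][:,:,::-1]
b=optics.grab_frame("top")["color"][:,:,::-1]
A=cv2.resize(a[200:320,170:450],(800,343),interpolation=2);B=cv2.resize(b[160:320,190:450],(400,246),interpolation=2)
cv2.imwrite("pics/c7.png",np.vstack([A,np.hstack([B,B*0])]))
E
```

```text
t 25.0 p [545.4   1.8 383. ] yaw -10.0 zax [ 0.001  0.001 -1.   ] F [ 0.58  0.42 -0.86] M [-0.03  0.    0.01] gap 0.596 gf 0.0 q [-0.13 -0.12  1.82  0.    1.44  1.61]
```

View pics/c7.png

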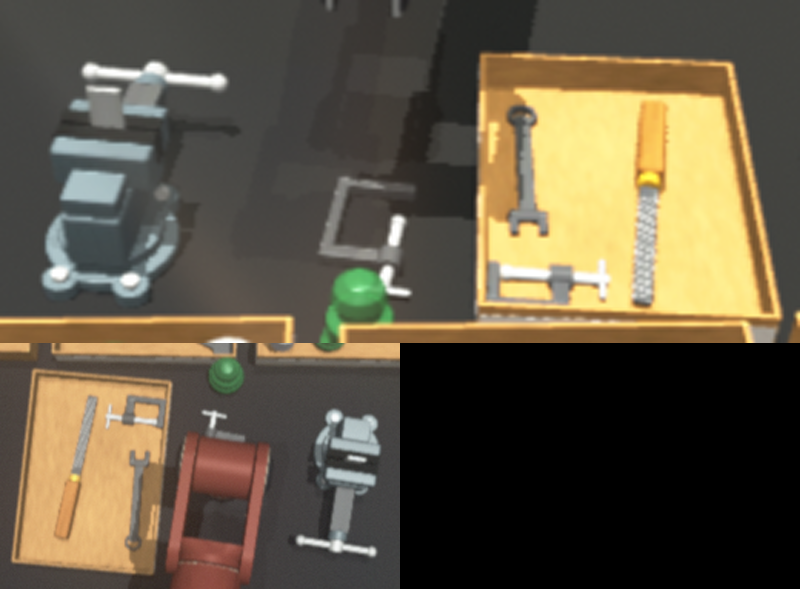

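The picture shows the file lying flat in its tray and everything else where it was.

```bash
python3 -c "from bench import ticket;print(ticket.close_job())"
```

```text
the job is handed in; nothing more can be done
None
```

I filed the bar's end with four forward strokes, lifting clear after each; sampled pressure was about 3–7 N (first stroke peaked near 6.7 N), then I laid the file flat in its tray and handed in the job at about 25 s.

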